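Turn the dish carousel to the light port and switch the lamp on

ROBOT

A 6-joint arm with a two-finger parallel gripper is mounted at the origin on the work surface. World frame = base frame: x ahead of the robot, y to its left, z up, the work surface at z = 0. Lengths are in m, angles in rad, forces in N, time in s.
With the tool pointing down it reaches from about 0.375 to 0.9 m from the base axis. Payload 3.1 kg.
Tool frame: the origin (TCP) lies on the centre line of the jaws, within the pads' length; the fingertips stand 19 mm ahead of it and the grasp point (between the pads) is the TCP; z points along the fingers, y is the line along which they close (so a half turn about z gives the same grasp; the last joint's range is limited). The gripper opens to 85 mm and grips with 20 to 120 N. Pads are 22 mm wide; open, the fingers measure 114 mm over their backs; the gripper's body (76 mm by 85 mm) begins 54 mm behind the grasp point. The pads swing forward as they close: fully open they stand 13 mm farther back than shut.
Start: joints at [-1.389, 0.527, 1.433, -0, 1.181, -0.178], TCP at [0.22, -0.585, 0.25] pointing down, gripper open.
Joint ranges: [-3.08, 3.08], [-0.75, 2.2], [0.22, 2.44], [-1.43, 4.57], [0, 2.65], [-2.85, 2.85]. Speed limits (rad/s): [2.79, 2.79, 3.14, 3.14, 3.14, 3.14].

INTERFACE

Orientations are given as a unit quaternion [x, y, z, w].
In Python, from station import manip gives the robot as it stands.
- The arm moves only by the tool servo_tool, never from a script. Its argument "rows" is a list that holds one entry, the list of rows, each a list of 7 numbers: the turn, a rotation vector about the tool's x, y, z in degrees, then the shift along the tool's x, y, z in m, then the gripper command: -1 is shut, 1 is fully open, values between are in proportion. In form: [[[wx, wy, wz, tx, ty, tz, jaw], ...]]. A call has 1 to 8 rows; each row shifts and turns the commanded pose from where the row before left it, along the tool's axes as they then stand; what a row does not reach is not made up. A row lasts 1/12 s, in which the tool goes at most 41.7 mm and 7.16 degrees, less where a joint would pass 70% of its speed; a pose out of reach is approached as far as the arm can. A call is refused whole if a number of a shift passes 0.0417 or a number of a turn 7.16, either way. A call with a gripper value outside its range is refused whole. The fingers move at their own pace and stop on an object; "squeeze" is the grip in N (left out, the last holds). Time passes only in rows, so rows that do not move let the fingers close. It gives the time, the measured TCP pose, the force, the opening and the grip force at its end, in the units of the state.
- manip.sense(): the state, without advancing time (a new reading comes with each control period).
- manip.snapshot(name): name is "scene" or "top" or "wrist"; returns the picture (400x640x3 uint8, blue, green, red); there is no depth.
- manip.camera_info(name): a dict with "K" (3x3 intrinsics, pixels), "camera_from_world" (4x4, takes a point from world to camera coordinates). Camera axes: x right, y down, z forward; pixel columns grow to the right and rows downward; lengths in m; the calibration is good to about 2 mm. A picture is of the moment at which its call begins: read the wrist's pose just before it. camera_info takes no time and is no camera call; for the wrist camera it gives the pose at the moment of the call.
- manip.sign_off(): hands the job in; it is judged then, once.
The state is a dict: "t": time; "q": joint angles; "qd": joint speeds; "tau": joint torques, N m; "tcp_pos": TCP position; "tool_rot": TCP orientation; "force": force on the tool from outside, world axes, zero at the start; "ft_torque": the same for the moment, N m; "finger_gap": opening from 0.0 (shut) to 1.0 (fully open); "gripper_force": force on a finger pad.
Only numpy, scipy, OpenCV 4.12 (cv2) and the standard library are available. Lean on these libraries where they do the work, as an engineer would, in place of code of your own. Each camera call takes 0.05 s, during which the arm holds its last target. There are 200 camera calls.

TASK

With a fingertip, push on the spokes of the black carousel and turn it, either way, until the blue dish is centred over the yellow light port; then press the green button on the grey lamp box to switch the lamp on, not before the dish is in place. Only push and press: do not lift or shift the white stand, do not touch the coloured dishes, and leave everything else on the bench undisturbed.

Things in the scene. Friction and masses are not known exactly. Their poses are not given: they have to be found in the camera images.
- stand: White round stand, disc 310 mm across and 20 mm thick, 3 kg, standing loose on the bench. Origin: centre of its underside, on the carousel's upright axis. Its x axis points from there towards the light port; z is up.
- light_port (a point): Centre of the light port's top: a yellow cylinder 64 mm across fixed on the stand 120 mm from the axis with a white window; top 36 mm above the bench, below the passing carousel. A yellow stripe 28 mm wide runs from the hub to it. When a holder (52 mm) is centred over the port, an even yellow rim shows round it.
- carousel (a joint): Angle of the black three-spoke carousel on the stand, rad, growing anticlockwise seen from above; 0 (or any full turn) means the blue dish is centred over the light port. Turns both ways without end stops, with light friction (about 0.12 N m: 2 N on a spoke), and stays where it is left.
- hub (a point): Top of the carousel's hub (56 mm across), on its axis, 60 mm above the bench (cap: 66). Three spokes 120 degrees apart, bars 14 mm wide at 42 to 60 mm above the bench, bare from 28 to 94 mm from the axis; each ends in a round holder 52 mm across, at 42 to 56 mm, centred 120 mm out. Between spokes the space is open down to the disc (20 mm above the bench) save at the light port.
- dish_blue: The blue culture dish, 37 mm across, fastened in its holder on one spoke. Origin: centre of its underside, 120 mm from the carousel axis and 56 mm above the bench; top 62.6 mm above the bench.
- dish_red: The red dish, same size, fastened on the spoke 120 degrees anticlockwise (from above) from the blue one.
- dish_white: The white dish, same size, fastened on the spoke 120 degrees clockwise (from above) from the blue one.
- lampbox: Grey lamp control box fixed to the bench, 100 mm (x) by 120 mm (y), 50 mm tall. Origin: centre of its underside.
- lamp_button_top (a point): Centre of the top of the green push button (32 mm across, in a black housing) on the lamp box, 20 mm to the -y side of the box centre (box axes) and 72 mm above the bench; it is pressed straight down.
- lamp_button (a joint): Travel of the green button, m: 0 up, 0.006 fully down (about 4 N); it springs back. Beyond 0.004 it switches the lamp.
- jar: Small white-labelled jar with orange cap, 44 mm across, 55 mm tall, loose, close to the lamp box on its robot side. Origin: centre of its underside.
- vial: Amber vial with blue cap, 28 mm across, 60 mm tall, loose, close to the lamp box on its far side. Origin: centre of its underside.
- dish_stack: Stack of three clear dishes, 36 mm across, 30 mm tall, loose, between robot, stand and box. Origin: centre of its underside.
- medium_bottle: Green bottle with blue cap, 64 mm across, 130 mm tall, loose, on the left. Origin: centre of its underside.
- beaker: Clear plastic beaker, 70 mm across, 80 mm tall, loose, at the far side. Origin: centre of its underside.
- tip_box: Blue box with clear lid, 80 x 120 mm, 63 mm tall, loose, on the right. Origin: centre of its underside.
- pen: White pen with blue cap, 145 mm long, 14 mm thick, lying loose on the left. Origin: its underside.
Mind the look-alikes: they are no part of the job. What is shaped like the lampbox but purple is not meant.

How it is judged:
On the way, in this order (a step that is already met when the one before it is completed fails the run):
1. the blue dish is brought over the light port and rests there (horizontal distance between dish_blue and light_port below 0.007 m and velocity of joint carousel between -0.03 and 0.03 rad/s), for 0.2 s.
2. the green lamp button is pressed down (horizontal distance between dish_blue and light_port below 0.007 m and value of joint lamp_button above 0.004 m), for 0.05 s.
At the end, for the whole second after the job is handed in: The blue dish's centre is within 7 mm (horizontally) of the light port's centre and the carousel is at rest, after the lamp button was pressed more than 4 mm down with the dish in place; the button is up again and the stand stands level (all of step 1 and value of joint lamp_button below 0.002 m and angle between stand's own z axis and vertical below 0.03 rad); the robot touches nothing.
It fails at once if the lamp button is pressed while the blue dish is not over the port (horizontal distance between dish_blue and light_port above 0.007 m and value of joint lamp_button above 0.004 m).
It fails at once if the stand is shifted by more than 20 mm, lifted by more than 4 mm or tipped (distance of stand from where it was at the start of the episode above 0.02 m or height (world z) of stand above 0.004 m or angle between stand's own z axis and vertical above 0.06 rad).
It fails at once if a coloured dish is touched (over 1.5 N) (contact force between any of the fingers, the arm and dish_blue above 1.5 N or contact force between any of the fingers, the arm and dish_red above 1.5 N or contact force between any of the fingers, the arm and dish_white above 1.5 N).
It fails at once if another thing on the bench is moved by more than 15 mm or knocked over (distance of any of jar, vial, dish_stack, medium_bottle, beaker, tip_box, pen from where it was at the start of the episode above 0.015 m or angle between any of jar, vial, dish_stack, medium_bottle, beaker, tip_box, pen's own z axis and vertical above 0.4 rad).
It also fails if it takes over 56 s, if anything falls off the work surface, if the arm or the gripper's body presses on something with over 40 N, if the wrist force passes 120 N, or if a joint passes its speed limit or range.

## Working session

There is one attempt and no reset: what is moved stays moved. The work goes in short steps, Python scripts to look and compute and a tool call to move; the robot and the scene stay as the last step left them, time stands still between calls to the robot, and variables do not carry over. Pictures are saved under pics/ and viewed, at most 10 in all, crops included, and the job is handed in when it is done.

Besides the shell and the picture viewer there is one more tool, called after "Request:" by a JSON object that holds its "method" and its "body", one argument or row to a line. servo_tool: Moves the arm, as the interface text tells. Its arguments: {"type":"object","properties":{"rows":{"type":"array","items":{"type":"array","items":{"type":"array","items":{"type":"number"}}}},"squeeze":{"type":"number"}},"required":["rows"]}

```bash
mkdir -p pics; cat > h.py <<'E'
import numpy as np, cv2
from station import manip
def cast(name,u,v,z):
    c=manip.camera_info(name);K=np.array(c["K"]);T=np.array(c["camera_from_world"])
    R,t=T[:3,:3],T[:3,3];o=-R.T@t;d=R.T@np.linalg.solve(K,[u,v,1.])
    return o+d*(z-o[2])/d[2]
def proj(name,p):
    c=manip.camera_info(name);K=np.array(c["K"]);T=np.array(c["camera_from_world"])
    q=K@(T[:3,:3]@np.array(p)+T[:3,3]);return q[:2]/q[2]
def blobs(im,lo,hi,amin=40):
    m=cv2.inRange(cv2.cvtColor(im,cv2.COLOR_BGR2HSV),lo,hi)
    n,l,s,c=cv2.connectedComponentsWithStats(m)
    return [(c[i].round(1),s[i]) for i in range(1,n) if s[i][4]>=amin]
E
python3 - <<'E'
from h import *
s=manip.sense();print(s['t'],s['tcp_pos'],s['tool_rot'],s['finger_gap'])
for n in("top","scene"):
    im=manip.snapshot(n);cv2.imwrite(f"pics/{n}0.png",im)
    print(n,np.array(manip.camera_info(n)["camera_from_world"]).round(3).tolist())
E
```

```text
0.0 [ 0.21994709 -0.58428195  0.24931861] [ 9.83858631e-01  1.78943991e-01 -1.36909062e-05 -1.11454940e-03] 1.0021284870858147
top [[0.03, -1.0, -0.004, -0.028], [-0.982, -0.028, -0.188, 0.597], [0.187, 0.009, -0.982, 1.182], [0.0, 0.0, 0.0, 1.0]]
scene [[-0.631, 0.776, 0.017, 0.375], [0.555, 0.467, -0.689, -0.262], [-0.542, -0.425, -0.725, 1.755], [0.0, 0.0, 0.0, 1.0]]
```

View pics/top0.png

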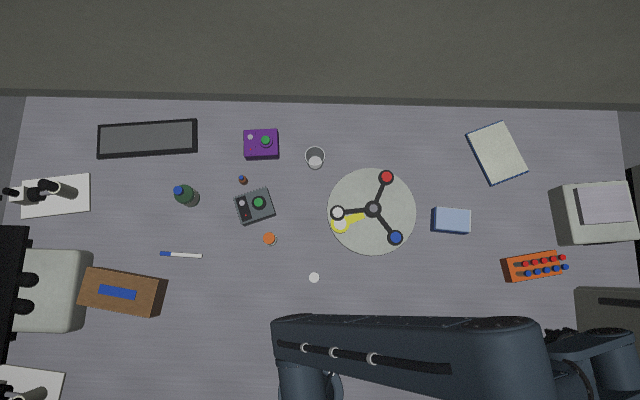

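View pics/scene0.png

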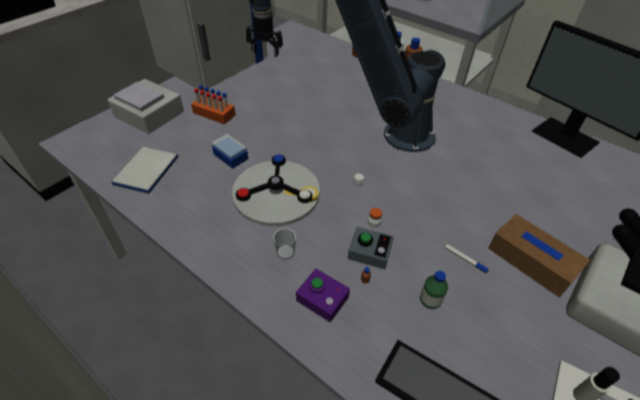

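Top view: carousel hub (373,209), blue dish (396,238), red (386,177), white (338,213), with the yellow port partly hidden at about (341,222). There are two button boxes: grey at (255,206) and purple at (261,143). The grey one fits the description, with the jar (270,239) on its robot side and the vial (243,180) on its far side. Next I'll measure and confirm it in a crop.

```bash
python3 - <<'E'
from h import *
im=cv2.imread("pics/top0.png")
c=im[125:275,215:435];cv2.imwrite("pics/crop0.png",cv2.resize(c,None,fx=3.6,fy=3.6,interpolation=cv2.INTER_CUBIC))
for nm,lo,hi,z in[("blue",(105,120,60),(125,255,255),.0626),("red",(0,150,80),(4,255,255),.0626),("yellow",(22,90,80),(34,255,255),.036),("green",(50,100,60),(85,255,255),.072),("orange",(6,150,80),(20,255,255),.055)]:
    for p,s in blobs(im,lo,hi,15):
        if 225<p[0]<480 and 120<p[1]<290: print(nm,p,s[:5],cast("top",*p,z).round(4))
print("hub",cast("top",373,209,.066),"white",cast("top",338,213,.0626), "stack",cast("top",314,277,.03),"K",manip.camera_info("top")["K"][0][0])
# dark hub cap & stand outline
hsv=cv2.cvtColor(im,cv2.COLOR_BGR2HSV)
g=cv2.cvtColor(im,cv2.COLOR_BGR2GRAY)
roi=np.zeros_like(g);cv2.circle(roi,(372,211),52,255,-1)
b=cv2.inRange(im,(95,95,95),(255,255,255))
print(im[235,360],im[190,400],im[260,372+30],im[150,372])
E
```

```text
blue [434.1 215.7] [434 207   2  19  20] [ 0.576  -0.3956  0.0626]
blue [454.  231.4] [446 230  17   3  17] [ 0.5253 -0.4596  0.0626]
blue [395.3 236.9] [390 232  11  11  97] [ 0.5015 -0.2661  0.0626]
red [386.1 176.4] [381 172  11  10  81] [ 0.7066 -0.2368  0.0626]
yellow [348.2 221. ] [331 212  34  21 238] [ 0.5539 -0.1124  0.036 ]
green [264.9 139.5] [261 136   9   8  59] [0.8235 0.1807 0.072 ]
green [257.9 201.8] [254 198   9   9  66] [0.6043 0.1916 0.072 ]
orange [268.5 237.8] [263 232  12  12 104] [0.4872 0.1521 0.055 ]
hub [ 0.59212801 -0.19212625  0.066     ] white [ 0.57584833 -0.07609018  0.0626    ] stack [ 0.36405903 -0.00227633  0.03      ] K 368.24935674546236
[159 163 161] [157 161 156] [129 124 122] [133 128 127]
```

View pics/crop0.png

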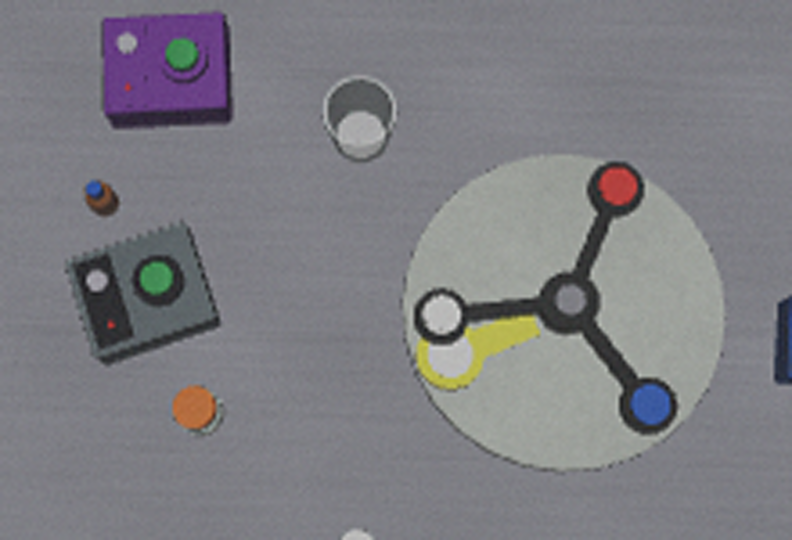

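The crop confirms the grey box is the target: it has a black housing and green button at full-picture (258,202), with the jar and vial beside it. The port window centre is at full-picture (339.7,223.6), so axis→port is about 115° and blue is at about 218°. I'll turn it about 103° clockwise. I'm shutting the gripper and moving over the start point behind the blue spoke.

Request:
{"method": "servo_tool", "body": {
  "rows": [
    [[0, 0, 0, 0.0275, -0.0116, 0, -1], [0, 0, 0, 0.0275, -0.0116, 0, -1], [0, 0, 0, 0.0275, -0.0116, 0, -1], [0, 0, 0, 0.0275, -0.0116, 0, -1], [0, 0, 0, 0.0275, -0.0116, 0, -1], [0, 0, 0, 0.0275, -0.0116, 0, -1], [0, 0, 0, 0.0275, -0.0116, 0, -1], [0, 0, 0, 0.0275, -0.0116, 0, -1]]
  ]
}}

```text
t: 0.77
tcp_pos: [0.394, -0.4192, 0.2499]
tool_rot: [0.984, 0.179, -0.0, -0.0]
force: [0.3, -1.0, 0.1]
finger_gap: -0.002
gripper_force: 0.0
```

Request:
{"method": "servo_tool", "body": {
  "rows": [
    [[0, 0, 0, 0.0275, -0.0116, 0, -1], [0, 0, 0, 0.0275, -0.0116, 0, -1], [0, 0, 0, 0.0275, -0.0116, 0, -1], [0, 0, 0, 0.0275, -0.0116, 0, -1], [0, 0, 0, 0.0275, -0.0116, 0, -1], [0, 0, 0, 0.0275, -0.0116, 0, -1], [0, 0, 0, 0.0275, -0.0116, 0, -1], [0, 0, 0, 0.0275, -0.0116, 0, -1]]
  ]
}}

```text
t: 1.43
tcp_pos: [0.5672, -0.255, 0.2498]
tool_rot: [0.984, 0.179, -0.0, -0.0]
force: [0.1, -0.9, -0.7]
finger_gap: 0.0
gripper_force: 0.0
```

Request:
{"method": "servo_tool", "body": {
  "rows": [
    [[0, 0, 0, 0, 0, 0, -1], [0, 0, 0, 0, 0, 0, -1], [0, 0, 0, 0, 0, 0, -1]]
  ]
}}

```text
t: 1.68
tcp_pos: [0.566, -0.2562, 0.2498]
tool_rot: [0.984, 0.179, -0.001, -0.0]
force: [0.4, -0.2, -0.2]
finger_gap: -0.0
gripper_force: 0.0
```

```bash
python3 - <<'E'
from h import *
s=manip.sense();print(s['t'],s['tcp_pos'].round(4),s['tool_rot'],s['finger_gap'],s['force'])
im=manip.snapshot("wrist");cv2.imwrite("pics/w1.png",im)
for nm,lo,hi,z in[("blue",(105,120,60),(125,255,255),.0626),("red",(0,150,80),(4,255,255),.0626),("yellow",(22,90,80),(34,255,255),.036)]:
    for p,b in blobs(im,lo,hi,60): print(nm,p,b,cast("wrist",*p,z).round(4))
E
```

```text
1.6833 [ 0.566  -0.2562  0.2498] [ 9.83804966e-01  1.79240826e-01 -6.79072588e-04 -2.32314387e-04] -0.00029085843734856894 [ 0.37259072 -0.21883768 -0.24926687]
blue [630.3 142.2] [620 102  20  69 276] [ 0.7165 -0.5511  0.0626]
blue [436.3 203.9] [ 401  175  126   65 1170] [ 0.5867 -0.3967  0.0626]
blue [297.3 231. ] [282 217  32  31 734] [ 0.5024 -0.265   0.0626]
red [344.4  31.7] [ 325   10   40   45 1374] [ 0.7068 -0.2376  0.0626]
yellow [183.1 137.9] [ 128  116  110   48 1846] [ 0.5523 -0.1111  0.036 ]
```

View pics/w1.png

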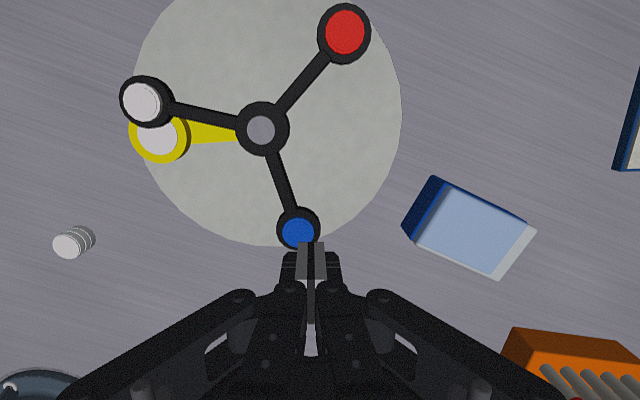

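The wrist view agrees: blue at (297,231) gives (.502,-.265) and red gives (.707,-.238), both within 2 mm of the top view. The gap on the anticlockwise side of the blue spoke is clear, so I'm going down.

Request:
{"method": "servo_tool", "body": {
  "rows": [
    [[0, 0, 0, 0, 0, 0.03, -1], [0, 0, 0, 0, 0, 0.03, -1], [0, 0, 0, 0, 0, 0.03, -1], [0, 0, 0, 0, 0, 0.03, -1], [0, 0, 0, 0, 0, 0.03, -1], [0, 0, 0, 0, 0, 0.02, -1], [0, 0, 0, 0, 0, 0.017, -1], [0, 0, 0, 0, 0, 0, -1]]
  ]
}}

```text
t: 2.4
tcp_pos: [0.5633, -0.2562, 0.0596]
tool_rot: [0.984, 0.178, -0.003, -0.003]
force: [-0.1, -0.4, 0.1]
finger_gap: -0.004
gripper_force: 0.0
```

```bash
python3 - <<'E'
from h import *
s=manip.sense();print(s['t'],s['tcp_pos'].round(4),s['force'].round(2))
# axis and port from top view
P={k:cast("top",*p,z)[:2] for k,p,z in[("blue",(395.3,236.9),.0626),("red",(386.1,176.4),.0626),("white",(337.5,212.2),.0626),("port",(339.7,223.6),.036),("hub",(373.3,208.3),.066)]}
ax=np.mean([P["blue"],P["red"],P["white"]],axis=0)
# LSQ by complex fit: dish_k = ax+0.12 e^{i(th+..)}
z=lambda p:complex(*p)
th=np.angle((z(P["blue"]-ax)+z(P["red"]-ax)*np.exp(-2j*np.pi/3)+z(P["white"]-ax)*np.exp(2j*np.pi/3)),deg=True)
d=P["port"]-ax
print(ax,P["hub"],"blue ang",th,"port ang",np.degrees(np.arctan2(d[1],d[0])),np.hypot(*d))
# planned path of tip in tool axes: contact r=.061, half extents hx=.011,hy=.0145
a=np.radians(20.6);X=np.array([np.cos(a),np.sin(a)]);Y=np.array([np.sin(a),-np.cos(a)])
pt=np.degrees(np.arctan2(d[1],d[0])); prev=s['tcp_pos'][:2]
for f in np.arange(th%360,pt-.1,-(th%360-pt)/12):
    f=np.radians(f);u=np.array([np.cos(f),np.sin(f)]);n=np.array([-u[1],u[0]])
    off=.007+.011*abs(n@X)+.0145*abs(n@Y)
    p=ax+.061*u+off*n; dd=p-prev;prev=p
    print(round(np.degrees(f)),p.round(4),"tx %.4f ty %.4f"%(dd@X,dd@Y))
E
```

```text
2.4 [ 0.5633 -0.2562  0.0596] [-0.12 -0.38  0.07]
[ 0.59554923 -0.19242839] [ 0.59452788 -0.19312016] blue ang -141.83724751459445 port ang 115.28556289093696 0.1201977179982438
218 [ 0.5625 -0.2491] tx 0.0018 ty -0.0069
210 [ 0.5539 -0.2426] tx -0.0058 ty -0.0091
201 [ 0.5463 -0.2344] tx -0.0042 ty -0.0103
192 [ 0.5409 -0.2279] tx -0.0028 ty -0.0080
184 [ 0.5363 -0.2205] tx -0.0017 ty -0.0086
175 [ 0.5327 -0.2122] tx -0.0004 ty -0.0091
167 [ 0.5304 -0.2029] tx 0.0011 ty -0.0095
158 [ 0.5296 -0.193 ] tx 0.0027 ty -0.0095
150 [ 0.5305 -0.1828] tx 0.0044 ty -0.0093
141 [ 0.5331 -0.1726] tx 0.0061 ty -0.0087
132 [ 0.5377 -0.1627] tx 0.0078 ty -0.0077
124 [ 0.5441 -0.1535] tx 0.0092 ty -0.0063
115 [ 0.5522 -0.1455] tx 0.0104 ty -0.0047
```

Request:
{"method": "servo_tool", "body": {
  "rows": [
    [[0, 0, 0, 0.001, -0.0035, -0.002, -1], [0, 0, 0, 0.001, -0.0035, 0, -1], [0, 0, 0, -0.003, -0.0045, 0, -1], [0, 0, 0, -0.003, -0.0045, 0, -1], [0, 0, 0, -0.002, -0.005, 0, -1], [0, 0, 0, -0.002, -0.005, 0, -1], [0, 0, 0, -0.0015, -0.004, 0, -1], [0, 0, 0, -0.0015, -0.004, 0, -1]]
  ]
}}

```text
t: 3.07
tcp_pos: [0.5445, -0.2284, 0.0659]
tool_rot: [0.984, 0.179, 0.001, 0.001]
force: [2.7, -2.5, -0.7]
finger_gap: 0.001
gripper_force: 1.2
```

Request:
{"method": "servo_tool", "body": {
  "rows": [
    [[0, 0, 0, -0.001, -0.0043, 0, -1], [0, 0, 0, -0.001, -0.0043, 0, -1], [0, 0, 0, 0, -0.0045, 0, -1], [0, 0, 0, 0, -0.0045, 0, -1], [0, 0, 0, 0.0005, -0.0045, 0, -1], [0, 0, 0, 0.0005, -0.0045, 0, -1], [0, 0, 0, 0, 0, 0, -1]]
  ]
}}

```text
t: 3.65
tcp_pos: [0.5324, -0.2019, 0.0649]
tool_rot: [0.984, 0.179, -0.002, -0.002]
force: [0.5, 0.3, -0.1]
finger_gap: -0.003
gripper_force: 0.1
```

```bash
cat > ang.py <<'E'
from h import *
s=manip.sense();print(s['t'],s['tcp_pos'].round(4),s['force'].round(2))
ax=complex(.5955,-.1924)
for n in("top","wrist"):
    im=manip.snapshot(n)
    for nm,lo,hi,off in[("blue",(105,120,60),(125,255,255),0),("red",(0,150,80),(4,255,255),-120)]:
        for p,b in blobs(im,lo,hi,30):
            w=cast(n,*p,.0626);d=complex(*w[:2])-ax
            if .105<abs(d)<.135: print(n,nm,p,b[2:],w.round(4),"r %.4f blue angle %.2f"%(abs(d),(np.angle(d,deg=True)+off)%360))
    cv2.imwrite(f"pics/{n}_{s['t']:.2f}.png",im)
E
python3 ang.py
```

```text
3.65 [ 0.5324 -0.2019  0.0649] [ 0.5   0.34 -0.06]
top red [406.8 197.3] [11 10 83] [ 0.636  -0.3059  0.0626] r 0.1205 blue angle 169.63
wrist blue [215.8 342.7] [ 23  23 156] [ 0.4765 -0.1708  0.0626] r 0.1209 blue angle 169.69
wrist red [613.3 153.5] [  61   87 3999] [ 0.6329 -0.3011  0.0626] r 0.1150 blue angle 168.99
```

Tracks well (169.6°). Continuing the arc.

Request:
{"method": "servo_tool", "body": {
  "rows": [
    [[0, 0, 0, 0.0013, -0.0047, 0, -1], [0, 0, 0, 0.0013, -0.0047, 0, -1], [0, 0, 0, 0.0022, -0.0046, 0, -1], [0, 0, 0, 0.0022, -0.0046, 0, -1], [0, 0, 0, 0.003, -0.0043, 0, -1], [0, 0, 0, 0.003, -0.0043, 0, -1], [0, 0, 0, 0.004, -0.0038, 0, -1], [0, 0, 0, 0.004, -0.0038, 0, -1]]
  ]
}}

```text
t: 4.42
tcp_pos: [0.5413, -0.1632, 0.0653]
tool_rot: [0.984, 0.179, -0.0, -0.0]
force: [-0.6, -2.2, -0.4]
finger_gap: -0.004
gripper_force: 1.2
```

Request:
{"method": "servo_tool", "body": {
  "rows": [
    [[0, 0, 0, 0.003, -0.0021, 0, -1], [0, 0, 0, 0.003, -0.0021, 0, -1], [0, 0, 0, 0.003, -0.0021, 0, -1], [0, 0, 0, 0, 0, 0, -1], [0, 0, 0, 0, 0, 0, -1]]
  ]
}}

```text
t: 4.83
tcp_pos: [0.5474, -0.154, 0.0652]
tool_rot: [0.984, 0.179, -0.0, -0.001]
force: [0.5, -0.4, 0.7]
finger_gap: -0.004
gripper_force: 0.0
```

```bash
python3 ang.py
```

```text
4.8333 [ 0.5474 -0.154   0.0652] [ 0.52 -0.36  0.67]
top red [405.1 225.4] [11 11 88] [ 0.5406 -0.2988  0.0626] r 0.1197 blue angle 122.72
wrist blue [174.6 257.6] [  81   72 4460] [ 0.5334 -0.0911  0.0626] r 0.1188 blue angle 121.52
wrist blue [625.  339.9] [  43   83 1813] [ 0.5687 -0.3233  0.0626] r 0.1336 blue angle 258.44
wrist red [553.8 358.9] [  75   58 2521] [ 0.5447 -0.2959  0.0626] r 0.1152 blue angle 123.86
```

Request:
{"method": "servo_tool", "body": {
  "rows": [
    [[0, 0, 0, 0.002, -0.0007, 0, -1], [0, 0, 0, 0.002, -0.0006, 0, -1], [0, 0, 0, 0.002, -0.0005, 0, -1], [0, 0, 0, 0.0012, -0.0003, 0, -1], [0, 0, 0, 0, 0, 0, -1], [0, 0, 0, 0, 0, 0, -1]]
  ]
}}

```text
t: 5.43
tcp_pos: [0.5535, -0.15, 0.0652]
tool_rot: [0.984, 0.179, -0.0, -0.0]
force: [-1.3, 1.3, -0.6]
finger_gap: 0.005
gripper_force: 0.4
```

```bash
python3 ang.py; ls pics
```

```text
5.4333 [ 0.5535 -0.15    0.0652] [-1.32  1.28 -0.64]
top red [403.  228.5] [11 10 90] [ 0.5301 -0.2918  0.0626] r 0.1190 blue angle 116.64
wrist blue [172.5 247.6] [  82   74 4587] [ 0.5445 -0.0848  0.0626] r 0.1191 blue angle 115.37
wrist blue [624.7 347.6] [  44   87 1900] [ 0.5706 -0.3224  0.0626] r 0.1323 blue angle 259.17
wrist red [542.5 369.3] [ 54  38 828] [ 0.5425 -0.2902  0.0626] r 0.1112 blue angle 121.56
crop0.png
scene0.png
top0.png
top_3.65.png
top_4.83.png
top_5.43.png
w1.png
wrist_3.65.png
wrist_4.83.png
wrist_5.43.png
```

Within about 1° of the port. I'm backing off, rising, and checking the rim.

Request:
{"method": "servo_tool", "body": {
  "rows": [
    [[0, 0, 0, -0.005, 0, 0, -1], [0, 0, 0, -0.005, 0, 0, -1], [0, 0, 0, 0, 0, -0.03, -1], [0, 0, 0, 0, 0, -0.035, -1], [0, 0, 0, 0, 0, -0.035, -1], [0, 0, 0, 0, 0, -0.035, -1], [0, 0, 0, 0, 0, -0.025, -1], [0, 0, 0, 0, 0, 0, -1]]
  ]
}}

```text
t: 6.2
tcp_pos: [0.5472, -0.1556, 0.2314]
tool_rot: [0.984, 0.179, 0.005, 0.004]
force: [0.3, 0.0, 1.3]
finger_gap: 0.0
gripper_force: 0.0
```

Request:
{"method": "servo_tool", "body": {
  "rows": [
    [[0, 0, 0, 0, 0, 0, -1], [0, 0, 0, 0, 0, 0, -1]]
  ]
}}

```text
t: 6.37
tcp_pos: [0.5433, -0.1536, 0.2247]
tool_rot: [0.984, 0.179, -0.001, -0.0]
force: [-0.0, -0.2, -0.9]
finger_gap: -0.003
gripper_force: 0.0
```

```bash
python3 ang.py; python3 - <<'E'
from h import *
im=cv2.imread(sorted(__import__('glob').glob("pics/wrist_*.png"),key=__import__('os').path.getmtime)[-1])
u,v=proj("wrist",(.545,-.084,.05)).astype(int);print(u,v)
c=im[max(0,v-90):v+90,max(0,u-120):u+120];cv2.imwrite("pics/rim.png",cv2.resize(c,None,fx=3,fy=3))
m=cv2.inRange(cv2.cvtColor(im,cv2.COLOR_BGR2HSV),(22,90,60),(34,255,255))
k,_=cv2.findContours(m,cv2.RETR_EXTERNAL,cv2.CHAIN_APPROX_NONE)
pts=np.vstack(k)[:,0];w=np.array([cast("wrist",*p,.036)[:2] for p in pts])
ax=np.array([.5955,-.1924]);r=np.hypot(*(w-ax).T);w=w[r>.125]
A=np.c_[2*w,np.ones(len(w))];s=np.linalg.lstsq(A,(w**2).sum(1),rcond=None)[0]
d=s[:2]-ax;print("port fit",s[:2],"R",np.sqrt(s[2]+s[:2]@s[:2]),"ang",np.degrees(np.arctan2(d[1],d[0])),np.hypot(*d))
E
```

```text
6.3667 [ 0.5433 -0.1536  0.2247] [-0.04 -0.21 -0.88]
top red [404.7 229.3] [ 8 11 59] [ 0.5276 -0.2973  0.0626] r 0.1250 blue angle 117.09
wrist blue [242.8 160. ] [  39   39 1163] [ 0.5428 -0.0842  0.0626] r 0.1203 blue angle 115.95
wrist red [428.9 240.1] [ 35  33 849] [ 0.5299 -0.2907  0.0626] r 0.1181 blue angle 116.29
245 155
port fit [ 0.54980678 -0.0665766 ] R 0.016642148956166957 ang 109.95867251240392 0.13386335285197476
```

View pics/rim.png

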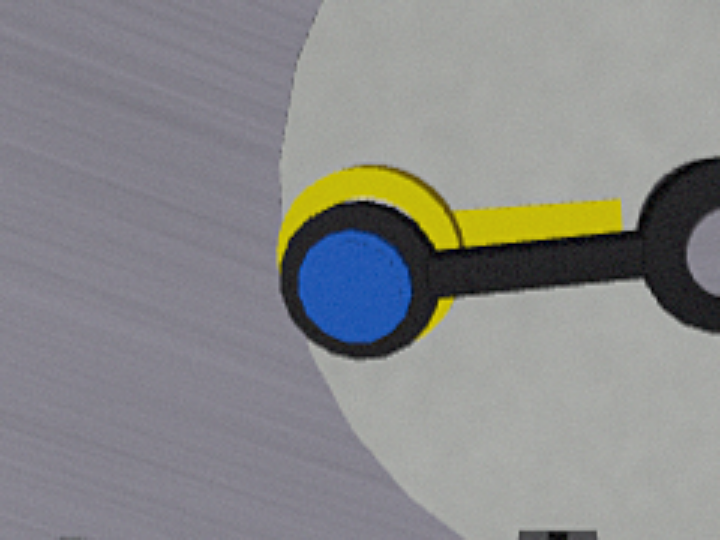

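The crop shows the blue dish (crop 355,287) over the port, with more rim at the top (crop 370,165) than at the bottom. Part of that is parallax, so I'll fit the port's top edge at z=.036 with its known 32 mm radius.

```bash
python3 - <<'E'
from h import *
from scipy.optimize import least_squares
C=manip.camera_info("wrist");T=np.array(C["camera_from_world"]);print("cam",-(T[:3,:3].T@T[:3,3]))
f=lambda p,z:cast("wrist",125+p[0]/3-.33,65+p[1]/3-.33,z)[:2]
def fit(pts,z,R):
    w=np.array([f(p,z) for p in pts]);s=least_squares(lambda c:np.hypot(*(w-c).T)-R,w.mean(0)-[.01,0])
    return s.x,s.fun.round(4)
im=cv2.imread("pics/wrist_6.37.png")
hub=f((745,248),.066);print("hub",hub)
port,e=fit([(281,255),(293,222),(325,182),(370,165),(415,178),(447,212),(452,300),(428,337)],.036,.032);print("port",port,e)
hold,e=fit([(283,280),(300,232),(362,202),(415,225),(436,250),(437,300),(410,345),(362,358),(310,337)],.056,.026);print("holder",hold,e)
a=lambda p:np.degrees(np.arctan2(*(p-np.array([.5955,-.1924]))[::-1]))
print(a(port),a(hold),np.hypot(*(port-hold)))
# stripe edges at z=.02
for p in[(470,212),(620,200)]: print("stripe top edge",f(p,.021),a(f(p,.021)))
# top view initial picture: yellow outer arc
t=cv2.imread("pics/top0.png");m=cv2.inRange(cv2.cvtColor(t,cv2.COLOR_BGR2HSV),(22,90,80),(34,255,255))
m[:205]=0;m[240:]=0;m[:,:325]=0;m[:,370:]=0
k,_=cv2.findContours(m,cv2.RETR_EXTERNAL,cv2.CHAIN_APPROX_NONE)
pts=np.vstack(k)[:,0];w=np.array([cast("top",*p,.036)[:2] for p in pts]);pts=pts[(w[:,0]<.545)];w=w[w[:,0]<.545]
s=least_squares(lambda c:np.hypot(*(w-c).T)-.0305,[.545,-.085],loss="soft_l1",f_scale=.002);print("top port",s.x,a(s.x),len(w),np.abs(s.fun).max())
E
```

```text
cam [ 0.61977195 -0.12547633  0.34759168]
hub [ 0.59810753 -0.19509167]
port [ 0.54596916 -0.08420611] [-0.     -0.002  -0.0011  0.0008  0.0006 -0.0007 -0.0022 -0.    ]
holder [ 0.54315243 -0.08531311] [-0.0001 -0.001  -0.0002 -0.0001  0.0007 -0.0012 -0.0004 -0.0002  0.0003]
114.5981674983461 116.05089487430733 0.0030264473212185425
stripe top edge [ 0.57183334 -0.10916322] 105.8720070211214
stripe top edge [ 0.59456888 -0.15766869] 91.53569589879629
top port [ 0.54890774 -0.08329374] 113.1242080997267 44 0.007490958910387906
```

Request:
{"method": "servo_tool", "body": {
  "rows": [
    [[0, 0, 0, -0.0135, -0.016, 0, -1], [0, 0, 0, -0.0135, -0.0165, 0, -1], [0, 0, 0, -0.0135, -0.0165, 0, -1], [0, 0, 0, -0.0135, -0.016, 0, -1], [0, 0, 0, 0, 0, 0, -1], [0, 0, 0, 0, 0, 0, -1], [0, 0, 0, 0, 0, 0, -1]]
  ]
}}

```text
t: 7.05
tcp_pos: [0.4715, -0.1124, 0.2248]
tool_rot: [0.984, 0.179, 0.0, 0.0]
force: [1.0, 0.3, 0.3]
finger_gap: -0.001
gripper_force: 0.0
```

```bash
python3 ang.py; python3 - <<'E'
from h import *
im=manip.snapshot("wrist")
C=manip.camera_info("wrist");T=np.array(C["camera_from_world"]);print("cam",-(T[:3,:3].T@T[:3,3]))
u,v=proj("wrist",(.545,-.084,.05)).astype(int);x0,y0=max(0,u-100),max(0,v-80);print(u,v,x0,y0)
cv2.imwrite("pics/rim2.png",cv2.resize(im[y0:v+80,x0:u+100],None,fx=4,fy=4,interpolation=cv2.INTER_CUBIC))
E
```

```text
7.05 [ 0.4715 -0.1124  0.2248] [1.02 0.32 0.29]
top red [403.1 228.6] [11 10 91] [ 0.5298 -0.2921  0.0626] r 0.1194 blue angle 116.60
wrist blue [307.9 103.5] [  41   43 1348] [ 0.5427 -0.0842  0.0626] r 0.1204 blue angle 115.99
wrist red [497.6 192.6] [ 37  36 986] [ 0.5298 -0.2909  0.0626] r 0.1185 blue angle 116.29
cam [ 0.54808445 -0.08450015  0.34927649]
308 100 208 20
```

View pics/rim2.png

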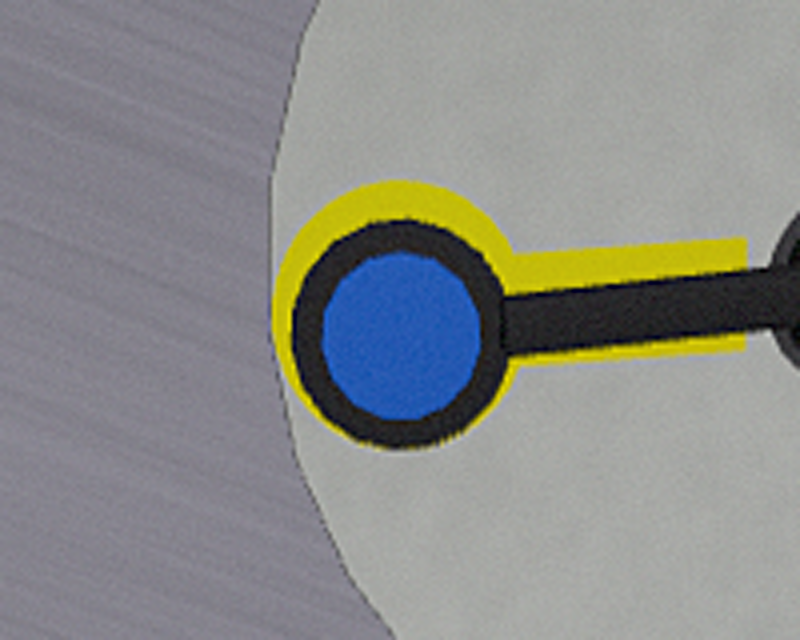

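From right overhead the yellow rim is wider at the top (crop y 180–218) than at the bottom (about 449). The dish is about 4 mm (2°) short, which is within tolerance, but I'll go back and nudge it 2 mm at the spoke.

Request:
{"method": "servo_tool", "body": {
  "rows": [
    [[0, 0, 0, 0.0135, 0.016, 0, -1], [0, 0, 0, 0.0135, 0.0165, 0, -1], [0, 0, 0, 0.0135, 0.0165, 0, -1], [0, 0, 0, 0.0135, 0.016, 0, -1], [0, 0, 0, 0, 0, 0, -1], [0, 0, 0, 0, 0, 0, -1]]
  ]
}}

```text
t: 7.7
tcp_pos: [0.5452, -0.1546, 0.2248]
tool_rot: [0.984, 0.179, 0.0, 0.0]
force: [-0.4, 0.4, -0.5]
finger_gap: 0.005
gripper_force: 0.0
```

Request:
{"method": "servo_tool", "body": {
  "rows": [
    [[0, 0, 0, 0, 0, 0.03, -1], [0, 0, 0, 0, 0, 0.03, -1], [0, 0, 0, 0, 0, 0.03, -1], [0, 0, 0, 0, 0, 0.03, -1], [0, 0, 0, 0, 0, 0.025, -1], [0, 0, 0, 0, 0, 0.015, -1], [0, 0, 0, 0, 0, 0, -1], [0, 0, 0, 0, 0, 0, -1]]
  ]
}}

```text
t: 8.37
tcp_pos: [0.5431, -0.1531, 0.0647]
tool_rot: [0.984, 0.179, -0.001, -0.001]
force: [-0.0, -0.1, -0.3]
finger_gap: -0.003
gripper_force: 0.0
```

Request:
{"method": "servo_tool", "body": {
  "rows": [
    [[0, 0, 0, 0.004, 0, 0, -1], [0, 0, 0, 0.004, 0, 0, -1], [0, 0, 0, 0.002, 0, 0, -1], [0, 0, 0, 0.001, 0, 0, -1], [0, 0, 0, 0.001, 0, 0, -1], [0, 0, 0, 0.0002, 0, 0, -1], [0, 0, 0, 0, 0, 0, -1], [0, 0, 0, 0, 0, 0, -1]]
  ]
}}

```text
t: 9.03
tcp_pos: [0.5557, -0.1495, 0.0654]
tool_rot: [0.984, 0.179, 0.0, 0.0]
force: [0.2, -0.1, 0.3]
finger_gap: -0.001
gripper_force: 0.4
```

```bash
python3 ang.py
```

```text
9.0333 [ 0.5557 -0.1495  0.0654] [ 0.17 -0.14  0.27]
top red [402.4 229.7] [11 11 89] [ 0.526  -0.2897  0.0626] r 0.1196 blue angle 114.48
wrist blue [170.5 243.5] [  82   74 4645] [ 0.5484 -0.0829  0.0626] r 0.1192 blue angle 113.27
wrist blue [624.2 349.6] [  45   89 2049] [ 0.5715 -0.3226  0.0626] r 0.1324 blue angle 259.57
wrist red [536.9 370.9] [ 41  27 312] [ 0.5426 -0.2876  0.0626] r 0.1089 blue angle 120.92
```

Turned 2.1° as wanted. Backing off, rising, and looking from overhead again.

Request:
{"method": "servo_tool", "body": {
  "rows": [
    [[0, 0, 0, -0.006, 0, 0, -1], [0, 0, 0, -0.006, 0, 0, -1], [0, 0, 0, 0, 0, 0, -1], [0, 0, 0, 0, 0, -0.035, -1], [0, 0, 0, 0, 0, -0.035, -1], [0, 0, 0, 0, 0, -0.035, -1], [0, 0, 0, 0, 0, -0.035, -1], [0, 0, 0, 0, 0, -0.02, -1]]
  ]
}}

```text
t: 9.8
tcp_pos: [0.5456, -0.1544, 0.2292]
tool_rot: [0.984, 0.179, 0.002, 0.002]
force: [0.7, -0.3, 0.1]
finger_gap: 0.001
gripper_force: 0.0
```

Request:
{"method": "servo_tool", "body": {
  "rows": [
    [[0, 0, 0, -0.0135, -0.016, 0, -1], [0, 0, 0, -0.0135, -0.0165, 0, -1], [0, 0, 0, -0.0135, -0.0165, 0, -1], [0, 0, 0, -0.0135, -0.016, 0, -1], [0, 0, 0, -0.003, 0, 0, -1], [0, 0, 0, 0, 0, 0, -1], [0, 0, 0, 0, 0, 0, -1]]
  ]
}}

```text
t: 10.38
tcp_pos: [0.4692, -0.1138, 0.2257]
tool_rot: [0.984, 0.179, 0.001, 0.001]
force: [1.0, -0.3, 0.3]
finger_gap: -0.005
gripper_force: 0.0
```

```bash
python3 ang.py; python3 - <<'E'
from h import *
im=manip.snapshot("wrist")
u,v=proj("wrist",(.545,-.084,.05)).astype(int);x0,y0=max(0,u-100),max(0,v-80)
cv2.imwrite("pics/rim3.png",cv2.resize(im[y0:v+80,x0:u+100],None,fx=4,fy=4,interpolation=cv2.INTER_CUBIC))
for p,b in blobs(im,(50,100,50),(85,255,255),40): print("green",p,b,cast("wrist",*p,.072))
s=manip.sense();a=np.radians(20.6);X=np.array([np.cos(a),np.sin(a)]);Y=np.array([np.sin(a),-np.cos(a)])
d=np.array([.6043,.1916])-s['tcp_pos'][:2];print(s['tcp_pos'],"to button tx,ty",d@X,d@Y)
E
```

```text
10.3833 [ 0.4692 -0.1138  0.2257] [ 0.96 -0.28  0.28]
top red [402.5 229.8] [10 11 82] [ 0.5257 -0.29    0.0626] r 0.1200 blue angle 114.45
wrist blue [306.7  95.7] [  40   44 1362] [ 0.5466 -0.0822  0.0626] r 0.1206 blue angle 113.93
wrist red [493.  192.4] [ 37  36 955] [ 0.5262 -0.2884  0.0626] r 0.1184 blue angle 114.15
[ 0.46946618 -0.11384523  0.22537714] to button tx,ty 0.23368084026940708 -0.2384747693493271
```

View pics/rim3.png

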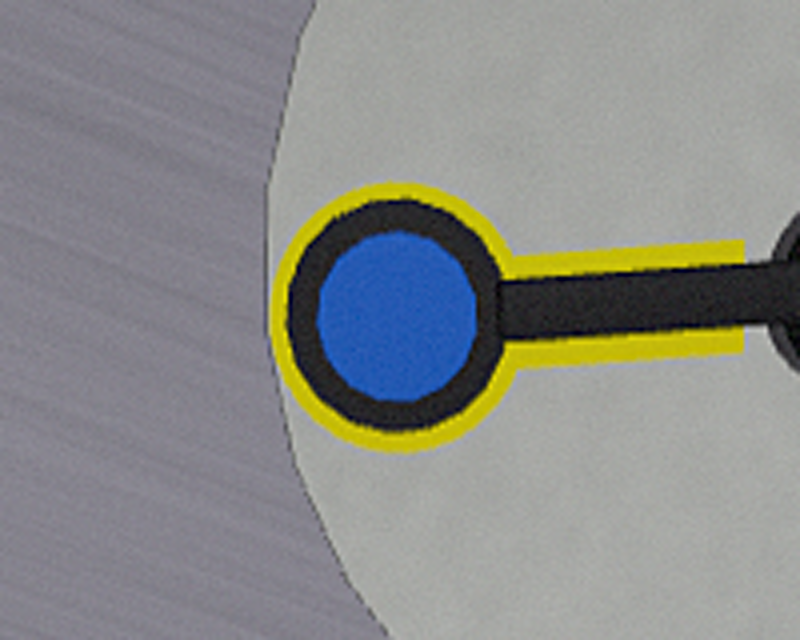

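The rim is even all round (crop centre 397,317), so the dish is centred. Now over to the grey box, first putting the wrist camera over the button.

Request:
{"method": "servo_tool", "body": {
  "rows": [
    [[0, 0, 0, 0.02, -0.03, 0, -1], [0, 0, 0, 0.02, -0.03, 0, -1], [0, 0, 0, 0.02, -0.03, 0, -1], [0, 0, 0, 0.02, -0.03, 0, -1], [0, 0, 0, 0.02, -0.03, 0, -1], [0, 0, 0, 0.02, -0.03, 0, -1], [0, 0, 0, 0.02, -0.03, 0, -1], [0, 0, 0, 0.014, -0.028, 0, -1]]
  ]
}}

```text
t: 11.2
tcp_pos: [0.5305, 0.1663, 0.2252]
tool_rot: [0.984, 0.179, 0.001, -0.0]
force: [0.8, 0.2, -0.1]
finger_gap: 0.002
gripper_force: 0.0
```

Request:
{"method": "servo_tool", "body": {
  "rows": [
    [[0, 0, 0, 0, 0, 0, -1], [0, 0, 0, 0, 0, 0, -1], [0, 0, 0, 0, 0, 0, -1]]
  ]
}}

```text
t: 11.45
tcp_pos: [0.5287, 0.1637, 0.2249]
tool_rot: [0.984, 0.179, -0.0, 0.0]
force: [0.6, -0.4, 0.2]
finger_gap: -0.002
gripper_force: 0.0
```

```bash
python3 - <<'E'
from h import *
s=manip.sense();im=manip.snapshot("wrist");cv2.imwrite("pics/box.png",im)
a=np.radians(20.6);X=np.array([np.cos(a),np.sin(a)]);Y=np.array([np.sin(a),-np.cos(a)])
print(s['tcp_pos'])
for nm,lo,hi,z in[("green",(50,100,50),(85,255,255),.072),("orange",(6,150,80),(20,255,255),.055),("bluecap",(105,120,60),(125,255,255),.06)]:
  for p,b in blobs(im,lo,hi,60):
    w=cast("wrist",*p,z);d=w[:2]-s['tcp_pos'][:2];print(nm,p,b,w.round(4),"tx,ty",d@X,d@Y)
E
```

```text
[0.52871943 0.16374036 0.22490067]
green [309.8  97.2] [ 292   79   36   38 1050] [0.605  0.1919 0.072 ] tx,ty 0.08130349860832449 0.0004696354257981814
orange [305.4 218.7] [ 287  200   37   38 1102] [0.4896 0.1537 0.055 ] tx,ty -0.040197345791753464 -0.004349513614116198
bluecap [  3.4 149.3] [  0 142  13  17 111] [0.4571 0.4509 0.06  ] tx,ty 0.033963740967934516 -0.293970970533821
bluecap [531.5 246.9] [513 231  38  33 948] [ 0.546  -0.0834  0.06  ] tx,ty -0.07081844264176236 0.23745469262655475
```

View pics/box.png

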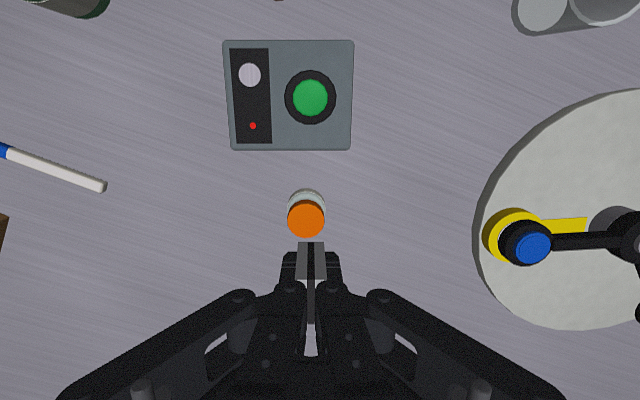

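Wrist view: the grey box has its green button at (310,97), which gives (.605,.192), matching the top view. The jar at (305,219) lies behind, and the gripper body stays well above it. Moving over the button and down to just above it.

Request:
{"method": "servo_tool", "body": {
  "rows": [
    [[0, 0, 0, 0.027, 0, 0, -1], [0, 0, 0, 0.027, 0, 0, -1], [0, 0, 0, 0.027, 0, 0, -1], [0, 0, 0, 0, 0, 0, -1], [0, 0, 0, 0, 0, 0, -1]]
  ]
}}

```text
t: 11.92
tcp_pos: [0.6054, 0.191, 0.2249]
tool_rot: [0.984, 0.178, -0.0, 0.0]
force: [-0.6, -0.0, -0.1]
finger_gap: -0.0
gripper_force: 0.0
```

Request:
{"method": "servo_tool", "body": {
  "rows": [
    [[0, 0, 0, 0, 0, 0.03, -1], [0, 0, 0, 0, 0, 0.03, -1], [0, 0, 0, 0, 0, 0.03, -1], [0, 0, 0, 0, 0, 0.02, -1], [0, 0, 0, 0, 0, 0.01, -1], [0, 0, 0, 0, 0, 0.005, -1], [0, 0, 0, 0, 0, 0, -1], [0, 0, 0, 0, 0, 0, -1]]
  ]
}}

```text
t: 12.58
tcp_pos: [0.6049, 0.1922, 0.1014]
tool_rot: [0.984, 0.179, 0.001, 0.0]
force: [0.6, -0.6, -0.1]
finger_gap: 0.001
gripper_force: 0.0
```

Request:
{"method": "servo_tool", "body": {
  "rows": [
    [[0, 0, 0, 0, 0, 0.005, -1], [0, 0, 0, 0, 0, 0.004, -1], [0, 0, 0, 0, 0, 0.003, -1], [0, 0, 0, 0, 0, 0.002, -1], [0, 0, 0, 0, 0, 0.001, -1], [0, 0, 0, 0, 0, 0, -1], [0, 0, 0, 0, 0, 0, -1]]
  ]
}}

```text
t: 13.17
tcp_pos: [0.605, 0.1926, 0.0859]
tool_rot: [0.984, 0.179, 0.001, 0.0]
force: [1.1, 0.0, 4.0]
finger_gap: 0.004
gripper_force: 1.7
```

4 N at 5 mm of travel. I'll go slightly further, without releasing first, to reach the stop.

Request:
{"method": "servo_tool", "body": {
  "rows": [
    [[0, 0, 0, 0, 0, 0.0007, -1], [0, 0, 0, 0, 0, 0.0007, -1], [0, 0, 0, 0, 0, 0, -1], [0, 0, 0, 0, 0, 0, -1]]
  ]
}}

```text
t: 13.5
tcp_pos: [0.6051, 0.1926, 0.085]
tool_rot: [0.984, 0.179, 0.001, 0.0]
force: [-0.3, -0.7, 8.1]
finger_gap: -0.001
gripper_force: 3.8
```

The force jumped to 8 N with little motion, so the button is at its stop. Releasing and rising.

Request:
{"method": "servo_tool", "body": {
  "rows": [
    [[0, 0, 0, 0, 0, -0.01, -1], [0, 0, 0, 0, 0, -0.03, -1], [0, 0, 0, 0, 0, -0.035, -1], [0, 0, 0, 0, 0, -0.035, -1], [0, 0, 0, 0, 0, -0.025, -1], [0, 0, 0, 0, 0, 0, -1], [0, 0, 0, 0, 0, 0, -1], [0, 0, 0, 0, 0, 0, -1]]
  ]
}}

```text
t: 14.17
tcp_pos: [0.603, 0.1924, 0.218]
tool_rot: [0.984, 0.179, -0.001, -0.0]
force: [0.6, 0.5, 0.4]
finger_gap: -0.001
gripper_force: 0.0
```

Request:
{"method": "servo_tool", "body": {
  "rows": [
    [[0, 0, 0, -0.027, 0, 0, -1], [0, 0, 0, -0.027, 0, 0, -1], [0, 0, 0, -0.027, 0, 0, -1], [0, 0, 0, 0, 0, 0, -1], [0, 0, 0, 0, 0, 0, -1], [0, 0, 0, 0, 0, 0, -1]]
  ]
}}

```text
t: 14.67
tcp_pos: [0.5287, 0.164, 0.218]
tool_rot: [0.984, 0.179, -0.001, -0.0]
force: [0.3, -0.1, 0.1]
finger_gap: -0.004
gripper_force: 0.0
```

```bash
python3 ang.py; python3 - <<'E'
from h import *
cv2.imwrite("pics/box2.png",manip.snapshot("wrist"))
E
```

```text
14.6667 [0.5287 0.164  0.218 ] [ 0.32 -0.07  0.07]
top blue [339.9 221.7] [11 11 94] [ 0.5467 -0.083   0.0626] r 0.1198 blue angle 114.01
top red [402.4 229.7] [10 11 85] [ 0.526  -0.2897  0.0626] r 0.1196 blue angle 114.48
wrist blue [536.1 250.2] [ 39  34 989] [ 0.5475 -0.0801  0.0626] r 0.1221 blue angle 113.14
```

View pics/box2.png

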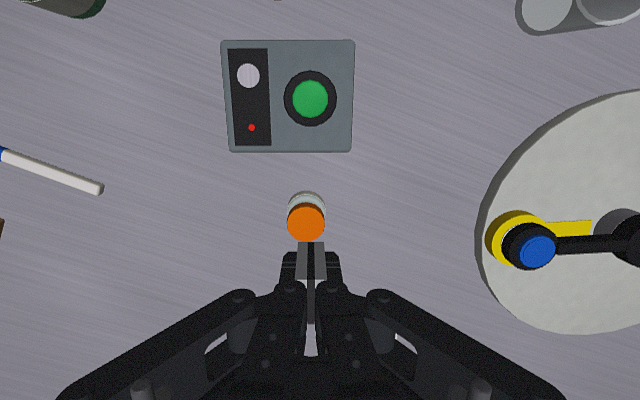

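The button (310,98) is up again, the jar (306,223) has not moved, and the dish (536,250) is still over the port. The arm touches nothing, so I'm handing in.

```bash
python3 -c "
from station import manip
print(manip.sign_off())"
```

```text
the job is handed in; nothing more can be done
None
```

The job is handed in, with no verdict returned: the blue dish is centred over the light port (even yellow rim seen from overhead), the green button was then pressed to its stop and released (no visible lamp change to confirm it), and the arm was clear of everything.

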